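Pack the brittle reef specimens

TASK

Put the dry coral branch in the larger compartment of the open specimen case and the sea shell in the smaller one, each lying on the case's floor the way up it lies now, then swing the lid fully shut and leave it so. Both specimens are brittle: take them with a light grip, well under 40 N on each finger, do not press them on the floor, and let go of them only when they rest on it or hang a few millimetres above it. Leave the hand lens and the screw canister beside the case where they are.

Things in the scene. Friction and masses are not known exactly. Their poses are not given: they have to be found in the camera images.
- coral: dry off-white branching coral fragment, 54 x 63 x 28 mm along its own x, y, z, about 0.05 kg, brittle. It behaves like a block of that size: fingers closing along its x meet 54 mm, along its y 63 mm, over its whole height. Origin at the centre of its underside, z up.
- shell: off-white spiral sea shell, 42 x 25 x 23 mm along its own x, y, z, about 0.02 kg, brittle. It behaves like a block of that size: fingers closing along its y meet 25 mm. Origin at the centre of its underside, z up.
- case: grey case fixed to the worktop, outside 128 x 206 mm (its x, y), 42 mm high without lid; walls 4 mm, inner floor 6 mm above the worktop. A divider 36 mm high parts a larger compartment at the +y end (120 x 110 mm inside) from a smaller one at the -y end (120 x 84 mm). Origin at the centre of its underside; x points away from the robot, to the lid hinge.
- coral_cell (a point): centre of the larger compartment's floor, 6 mm above the worktop; axes as the case's.
- shell_cell (a point): centre of the smaller compartment's floor, 6 mm above the worktop; axes as the case's.
- lid_hinge (a point): middle of the lid's hinge line, which runs along the case's y: at the far (+x) side, 67 mm from the case's origin and 42 mm above the worktop; axes as the case's.
- lid (a joint): lid angle in rad: 0 shut on the rim, pi/2 upright, up to 2.0 leaning back away from the robot, as it starts. Moves about point lid_hinge. The hinge is stiff: the lid stays at any angle and needs about 1 to 2 N at its free edge to swing. Shut, its upper (outer) face is 48 mm above the worktop.
- loupe: steel folding hand lens, 46 x 34 x 14 mm, lying near the case; a bystander. Origin at the centre of its underside.
- canister: cream screw canister with black lid, diameter 36 mm, 56 mm high, standing near the case; a bystander. Origin at the centre of its underside.
- lid_edge (a point): middle of the lid's free edge, on its outer face, 131 mm from the hinge line. The lid is a flat grey plate, 6 mm thick, 206 mm wide along the case's y, whose inner face passes through the hinge line; a tab 50 mm wide sticks out 11 mm beyond the middle of the free edge.

How it is judged:
At the end, for the whole second after the job is handed in: The coral lies in the larger compartment and the shell in the smaller one, each on the floor (underside within 4 mm of it), the way up it started (within 0.15 rad) and at rest; the lid is shut to within 0.06 rad (value of joint lid below 0.06 rad and x of coral in the frame of coral_cell between -0.045 and 0.045 m and y of coral in the frame of coral_cell between -0.045 and 0.045 m and height (world z) of each of coral, shell below 0.01 m and angle between each of coral, shell's own z axis and vertical below 0.15 rad and x of shell in the frame of shell_cell between -0.055 and 0.055 m and y of shell in the frame of shell_cell between -0.04 and 0.04 m and linear speed of each of coral, shell below 0.02 m/s); the robot touches nothing.
It fails at once if the coral is gripped with more than 40 N a finger (80 N summed over both fingers) (contact force between coral and the fingers above 80 N).
It fails at once if the shell is gripped with more than 40 N a finger (80 N summed over both fingers) (contact force between shell and the fingers above 80 N).
It fails at once if a specimen is pressed on the case with more than 45 N (contact force between any of coral, shell and case above 45 N).
It fails at once if a specimen is dropped or flung: it moves faster than 0.45 m/s while no finger touches it (a fall of about 10 mm) ((contact force between coral and the fingers below 0.05 N and linear speed of coral above 0.45 m/s) or (contact force between shell and the fingers below 0.05 N and linear speed of shell above 0.45 m/s)).
It fails at once if the hand lens or the canister is moved more than 20 mm (distance of any of loupe, canister from where it was at the start of the episode above 0.02 m).
It also fails if it takes over 72 s, if anything falls off the work surface, if the arm or the gripper's body presses on something with over 40 N, if the wrist force passes 120 N, or if a joint passes its speed limit or range.

ROBOT

A 6-joint arm with a two-finger parallel gripper is mounted at the origin on a cart in front of the work surface, level with it; the furniture and walls round the work are solid. World frame = base frame: x ahead of the robot, y to its left, z up, the work surface at z = 0. Lengths are in m, angles in rad, forces in N, time in s.
With the tool pointing down it reaches from about 0.35 to 0.975 m from the base axis. Payload 4.9 kg.
Tool frame: the origin (TCP) lies at the very end of the fingers, on their centre line; the grasp point (between the pads) lies 19 mm behind it; z points along the fingers, y is the line along which they close (so a half turn about z gives the same grasp; the last joint's range is limited). The gripper opens to 85 mm and grips with 20 to 120 N. Pads are 22 mm wide; open, the fingers measure 114 mm over their backs; the gripper's body (76 mm by 85 mm) begins 54 mm behind the grasp point. The pads swing forward as they close: fully open they stand 13 mm farther back than shut.
Start: joints at [-0.119, 0.053, 1.613, -0, 1.476, -0.119], TCP at [0.625, 0, 0.231] pointing down, gripper open.
Joint ranges: [-3.01, 3.01], [-1.01, 2.22], [0.06, 2.58], [-1.02, 4.17], [0.09, 2.62], [-3.14, 3.14]. Speed limits (rad/s): [2.57, 2.57, 3.14, 3.14, 3.14, 3.14].

INTERFACE

Orientations are given as a unit quaternion [w, x, y, z].
In Python, from plant import * gives the robot as it stands.
- The arm moves only by the tool jog_arm, never from a script. Its argument "moves" is a list that holds one entry, the list of rows, each a list of 7 numbers: the finger opening in cm, from 0 to 8.54, then the shift along the tool's x, y, z in cm, then the turn, a rotation vector about the tool's x, y, z in rad. A call has 1 to 20 rows; each row shifts and turns the commanded pose from where the row before left it, along the tool's axes as they then stand; what a row does not reach is not made up. A row lasts 1/12 s, in which the tool goes at most 41.7 mm and 7.16 degrees, less where a joint would pass 70% of its speed; a pose out of reach is approached as far as the arm can. A call is refused whole if a number of a shift passes 4.17 or a number of a turn 0.125, either way. A call with a gripper value outside its range is refused whole. The fingers move at their own pace and stop on an object; the grip force is fixed at half the most. Time passes only in rows, so rows that do not move let the fingers close. It gives the time, the measured TCP pose, the force, the opening and the grip force at its end, in the units of the state.
- state(): the state, without advancing time (a new reading comes with each control period).
- grab_frame(name): name is "scene" or "side" or "wrist"; returns a dict with "color" (420x560x3 uint8, blue, green, red), "depth" (420x560 float32, m along the optical axis (not along the pixel's ray), 0 where there is no reading), "fx", "fy", "cx", "cy" (pixels), "R" (3x3) and "t" (3): a world point X has camera coordinates R X + t. Camera axes: x right, y down, z forward; pixel columns grow to the right and rows downward; lengths in m; the calibration is good to about 2 mm. A picture is of the moment at which its call begins.
- job_done(): hands the job in; it is judged then, once.
Trained networks look in a picture, given as the dict that the camera call returned (one of the last four; its "shot" number tells which), for a name from the list of things; names that differ only in an ending like _2 or _b are one class to them, and where a whole thing is asked for, a point or a joint stands for the part that bears it (a point fixed in the world has none). Each returns a list of dicts, best first, with "p" (0 to 1); they miss things now and then, are a little off and sometimes report something else, mostly with a low value. They report only what shows in the picture. A call takes as long as a camera call.
- recognise(name, picture): "rect" ([centre column, centre row, width, height] in pixels, round what is visible of it).
- regions_of(name, picture): "pixels" (420x560 bool, what is visible of it) and "rect" ([centre column, centre row, width, height] in pixels, round what is visible of it).
The state is a dict: "time": time; "joint_pos": joint angles; "joint_vel": joint speeds; "joint_efforts": joint torques, N m; "tool_pos": TCP position; "tool_rot": TCP orientation; "contact_force": force on the tool from outside, world axes, zero at the start; "ft_torque": the same for the moment, N m; "gripper_width": opening from 0.0 (shut) to 1.0 (fully open); "grasp_force": force on a finger pad.
Only numpy, scipy, OpenCV 4.12 (cv2) and the standard library are available. Lean on these libraries where they do the work, as an engineer would, in place of code of your own. Each camera call takes 0.05 s, during which the arm holds its last target. There are 200 camera calls.

## Working session

There is one attempt and no reset: what is moved stays moved. The work goes in short steps, Python scripts to look and compute and a tool call to move; the robot and the scene stay as the last step left them, time stands still between calls to the robot, and variables do not carry over. Pictures are saved under pics/ and viewed, at most 10 in all, crops included, and the job is handed in when it is done.

Besides the shell and the picture viewer there is one more tool, called after "Request:" as name(argument=value, ...) on one line, values as JSON. jog_arm: Moves the arm, as the interface text tells. Its arguments: {"type":"object","properties":{"moves":{"type":"array"}},"required":["moves"]}

```bash
mkdir -p pics; ls; cat > h.py <<'E'
from plant import *
import numpy as np, cv2
def pts(f,mask):
    v,u=np.nonzero(mask&(f["depth"]>0)); z=f["depth"][v,u]
    c=np.c_[(u-f["cx"])/f["fx"]*z,(v-f["cy"])/f["fy"]*z,z]
    return (c-np.array(f["t"]))@np.array(f["R"])
E
python3 - <<'E'
from h import *
fs={}
for cam in ("scene","side"):
    f=grab_frame(cam); cv2.imwrite(f"pics/{cam}0.png",f["color"])
    print(cam,"campos",(-np.array(f["R"]).T@np.array(f["t"])).round(3))
    for n in ("coral","shell","case","lid","loupe","canister"):
        for r in regions_of(n,f)[:2]:
            P=pts(f,r["pixels"])
            if len(P): print(n,round(r["p"],2),np.round(r["rect"]),len(P),"min",np.percentile(P,3,axis=0).round(3),"max",np.percentile(P,97,axis=0).round(3),"med",np.median(P,axis=0).round(3))
E
```

```text
pics
scene campos [0.136 0.624 0.682]
coral 0.77 [229. 267.  27.  28.] 272 min [0.463 0.197 0.011] max [0.512 0.248 0.026] med [0.489 0.222 0.017]
shell 0.47 [160. 326.  24.  13.] 167 min [0.51  0.392 0.013] max [0.539 0.414 0.025] med [0.522 0.405 0.02 ]
case 0.85 [271. 186. 100. 127.] 6635 min [ 0.438 -0.092  0.005] max [0.603 0.118 0.169] med [0.554 0.021 0.034]
case 0.65 [356. 176.  16.  12.] 253 min [ 0.396 -0.256 -0.001] max [ 0.441 -0.191  0.017] med [ 0.417 -0.211  0.013]
lid 0.81 [248. 170.  53.  96.] 2538 min [ 0.564 -0.071  0.052] max [0.608 0.122 0.172] med [0.585 0.036 0.117]
loupe 0.49 [355. 175.  21.  12.] 213 min [ 0.398 -0.236  0.   ] max [ 0.441 -0.191  0.017] med [ 0.418 -0.21   0.014]
canister 0.54 [323. 158.  18.  23.] 290 min [ 0.504 -0.222  0.002] max [ 0.535 -0.189  0.058] med [ 0.517 -0.196  0.039]
canister 0.22 [270. 186. 102. 127.] 6805 min [ 0.438 -0.094  0.004] max [0.606 0.119 0.169] med [0.556 0.021 0.034]
side campos [ 0.456 -1.092  0.489]
coral 0.58 [287. 206.  25.   9.] 141 min [0.461 0.194 0.005] max [0.518 0.243 0.027] med [0.487 0.216 0.016]
shell 0.45 [300. 186.  13.   6.] 73 min [0.511 0.387 0.004] max [0.541 0.408 0.025] med [0.526 0.395 0.017]
case 0.9 [310. 212.  89. 105.] 4830 min [ 0.445 -0.099  0.007] max [0.607 0.115 0.166] med [ 0.552 -0.004  0.036]
lid 0.69 [335. 200.  39.  76.] 1848 min [ 0.566 -0.078  0.05 ] max [0.613 0.117 0.172] med [0.59  0.005 0.114]
loupe 0.87 [254. 284.  27.  19.] 366 min [ 0.397 -0.236  0.002] max [ 0.444 -0.194  0.017] med [ 0.42  -0.218  0.015]
canister 0.75 [310. 275.  14.  33.] 554 min [ 0.505 -0.225  0.005] max [ 0.536 -0.198  0.059] med [ 0.52  -0.219  0.038]
canister 0.24 [335. 200.  38.  80.] 1842 min [ 0.566 -0.078  0.05 ] max [0.612 0.118 0.172] med [0.59  0.005 0.114]
```

```bash
python3 - <<'E'
from h import *
f=grab_frame("scene")
im=f["color"]; cv2.imwrite("pics/s1.png",cv2.resize(im[90:360,110:400],None,fx=2.2,fy=2.2,interpolation=cv2.INTER_CUBIC))
for cam in ("scene","side"):
    if cam=="side": f=grab_frame("side")
    P=pts(f,regions_of("lid",f)[0]["pixels"])
    for _ in range(4):
        c=P.mean(0); n=np.linalg.svd(P-c,full_matrices=False)[2][2]; P=P[abs((P-c)@n)<0.003]
    n*=np.sign(n[0]); h=n[:2]/np.hypot(*n[:2])
    print(cam,"lid c",c.round(4),"n",n.round(3),"yaw",np.arctan2(n[1],n[0]).round(3),len(P))
    y=np.arctan2(n[1],n[0]); R2=np.array([[np.cos(y),np.sin(y)],[-np.sin(y),np.cos(y)]])
    # point of plane at z=.042
    q=P[:,:2]@R2.T; print(" lid along y range",np.percentile(q[:,1],[1,99]).round(4),"tilt from vertical",np.arctan2(-n[2],np.hypot(n[0],n[1])).round(3),
      " x' at z=.042:",((c@n-n[2]*0.042)/np.hypot(n[0],n[1])).round(4))
    A=pts(f,np.ones(f["depth"].shape,bool)); A=A[(abs(A[:,2]-.042)<.003)&(A[:,0]>.38)&(A[:,0]<.6)&(abs(A[:,1]-.02)<.16)]
    (cx,cy),wh,a=cv2.minAreaRect(A[:,:2].astype(np.float32)*1000); q=A[:,:2]@R2.T
    print(" rim rect",cx,cy,wh,a,len(A),np.percentile(q,[.5,99.5],axis=0).round(4))
E
```

```text
scene lid c [0.5853 0.0327 0.1148] n [ 0.969  0.164 -0.186] yaw 0.168 2420
 lid along y range [-0.1729  0.0261] tilt from vertical 0.187  x' at z=.042: 0.5687
 rim rect 510.033935546875 9.597099304199219 (134.19117736816406, 208.45164489746094) 9.727910995483398 460 [[ 0.4375 -0.18  ]
 [ 0.5713  0.0278]]
side lid c [ 0.5914 -0.0045  0.1139] n [ 0.973  0.145 -0.181] yaw 0.148 490
 lid along y range [-0.1405 -0.0401] tilt from vertical 0.182  x' at z=.042: 0.5711
 rim rect 510.63262939453125 9.496131896972656 (135.36007690429688, 212.0729217529297) 9.623772621154785 442 [[ 0.4377 -0.1717]
 [ 0.5727  0.0395]]
```

View pics/s1.png

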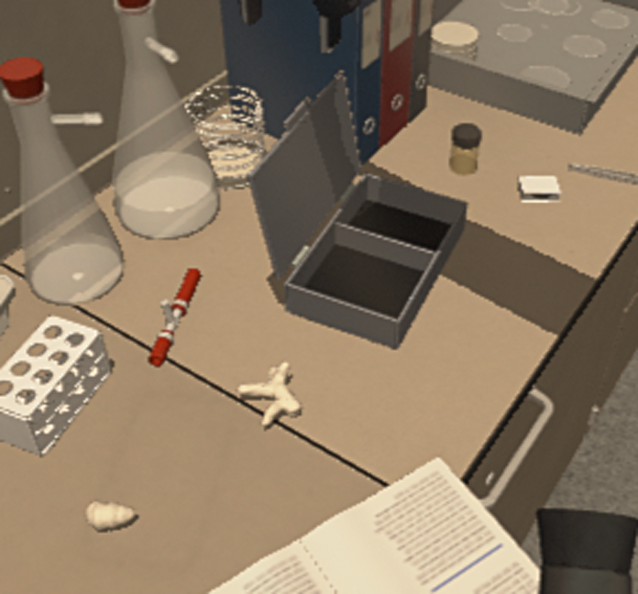

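The scene shows the open case at crop (370,260), coral at (275,395), shell at (110,515), canister (465,148), lens (540,188); this agrees with the network positions. Case yaw comes out near 0.168 and its centre near (0.508, 0.009).

```bash
cat >> h.py <<'E'
from scipy.spatial.transform import Rotation as Ro
def pose():
    s=state(); q=np.array(s["tool_rot"]); return np.array(s["tool_pos"]),Ro.from_quat(q[[1,2,3,0]]),s
def go(p,closing_yaw=None,opp=False):
    """turn needed about tool z so tool y lies along closing_yaw (mod pi), then shift in tool axes (cm)"""
    tp,R,s=pose(); y=R.as_matrix()[:,1]; t=0
    if closing_yaw is not None:
        d=closing_yaw-np.arctan2(y[1],y[0]); d=(d+np.pi/2)%np.pi-np.pi/2; t=-d
    R2=R*Ro.from_rotvec([0,0,t])
    print("at",tp.round(4),"turn z",round(t,3),"shift cm",(R2.inv().apply(np.array(p)-tp)*100).round(2),"grip",round(s["gripper_width"],3),round(s["grasp_force"],1),"t",round(s["time"],2), "j6",round(s["joint_pos"][5],2))
E
python3 - <<'E'
from h import *
p,R,s=pose(); print(R.as_matrix().round(3))
f=grab_frame("wrist"); print("cam",(-np.array(f["R"]).T@np.array(f["t"])).round(3)); print(np.array(f["R"]).round(2))
go([.44,.20,.23]); go([.45,.31,.26])
E
```

```text
[[-0.  1. -0.]
 [ 1.  0. -0.]
 [-0. -0. -1.]]
cam [0.624 0.073 0.374]
[[ 1.   -0.    0.  ]
 [-0.   -0.96  0.28]
 [ 0.   -0.28 -0.96]]
at [0.625  0.     0.2313] turn z 0 shift cm [ 20.   -18.5    0.13] grip 0.997 0.0 t 0.95 j6 -0.12
at [0.625  0.     0.2313] turn z 0 shift cm [ 31.   -17.5   -2.87] grip 0.997 0.0 t 0.95 j6 -0.12
```

Request:
jog_arm(moves=[[[8.54,1.6,-1,0,0,0,0],[8.54,3.2,-2,0,0,0,0],[8.54,3.2,-2,0,0,0,0],[8.54,3.2,-2,0,0,0,0],[8.54,3.2,-2,0,0,0,0],[8.54,3.2,-2,0,0,0,0],[8.54,2.9,-1.6,0,0,0,0],[8.54,1.6,-1,0,0,0,0],[8.54,0,0,0,0,0,0],[8.54,0,0,0,0,0,0]]])

```text
time: 1.78
tool_pos: [0.4881, 0.222, 0.2315]
tool_rot: [0.0, 0.706, 0.708, 0.0]
contact_force: [-0.4, -0.5, -0.7]
gripper_width: 1.0
grasp_force: 0.0
```

```bash
python3 - <<'E'
from h import *
p,R,s=pose(); print(p)
f=grab_frame("wrist"); cv2.imwrite("pics/w1.png",f["color"])
P=pts(f,np.ones((420,560),bool)); print("floor z",np.median(P[:,2]))
for n in ("coral","shell"):
    for r in regions_of(n,f)[:1]:
        P=pts(f,r["pixels"]); P=P[P[:,2]>.004]
        (cx,cy),wh,a=cv2.minAreaRect(P[:,:2].astype(np.float32)*1000)
        print(n,r["p"],np.round(r["rect"]),len(P),"rect",cx,cy,wh,a,"z",np.percentile(P[:,2],[2,98]),P.min(0),P.max(0))
E
```

```text
[0.48812242 0.22199599 0.23147887]
floor z 0.004352080183790493
coral 0.89 [280. 183.  55.  58.] 1183 rect 490.2975769042969 220.90850830078125 (53.30731964111328, 59.242820739746094) 68.13003540039062 z [0.0108503  0.02690124] [0.45960053 0.19102932 0.00661595] [0.51813658 0.25530053 0.02986406]
shell 0.79 [317.  12.  38.  24.] 604 rect 525.469482421875 395.2419738769531 (19.200048446655273, 36.361263275146484) 88.95565795898438 z [0.01267319 0.02356543] [0.50724083 0.38591511 0.0103951 ] [0.54377191 0.40505467 0.02515703]
```

View pics/w1.png

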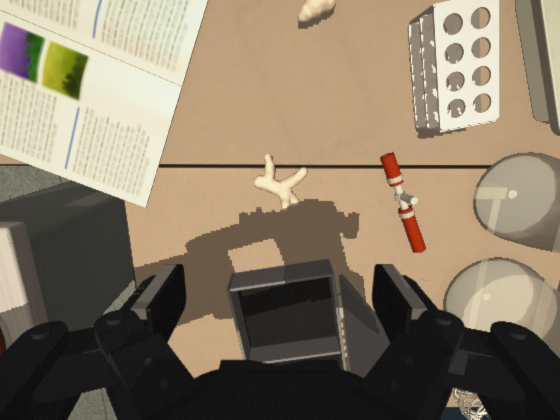

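The wrist view shows the coral at (280,183), with arms to (268,155), (305,171), (292,206) and (257,183). The shell is at (317,12). I'll go lower to get the coral's angle.

Request:
jog_arm(moves=[[[8.54,0,0,2,0,0,0],[8.54,0,0,3,0,0,0],[8.54,0,0,3,0,0,0],[8.54,0,0,1,0,0,0],[8.54,0,0,0,0,0,0]]])

```text
time: 2.35
tool_pos: [0.487, 0.2194, 0.1375]
tool_rot: [-0.002, 0.708, 0.707, -0.003]
contact_force: [0.5, -0.2, -0.6]
gripper_width: 1.001
grasp_force: 0.0
```

```bash
cat >> h.py <<'E'
def fitbox(P,w,h):
    """pose of a w x h box round 2D points: angle whose extents fit best"""
    best=[]
    for a in np.arange(0,180,1.):
        t=np.radians(a); B=np.array([[np.cos(t),np.sin(t)],[-np.sin(t),np.cos(t)]]); q=P@B.T
        lo,hi=np.percentile(q,.5,axis=0),np.percentile(q,99.5,axis=0); e=hi-lo
        best.append((np.hypot(e[0]-w,e[1]-h),a,e,(lo+hi)/2@B))
    return sorted(best,key=lambda b:b[0])
E
python3 - <<'E'
from h import *
f=grab_frame("wrist"); r=regions_of("coral",f)[0]; m=r["pixels"]
u,v,w,h=np.round(r["rect"]).astype(int)
im=f["color"].copy(); im[m&~cv2.erode(m.astype(np.uint8),np.ones((3,3))).astype(bool)]=(0,0,255)
cv2.imwrite("pics/w2.png",cv2.resize(im[max(v-70,0):v+70,u-90:u+90],None,fx=4,fy=4))
P=pts(f,m); print(r["p"],r["rect"],len(P),P[:,2].min(),P[:,2].max())
P=P[P[:,2]>.005][:,:2]
print(cv2.minAreaRect(P.astype(np.float32)*1000))
B=fitbox(P,.054,.063)
for b in B[:8]: print(round(b[0]*1000,1),b[1],b[2].round(4),b[3].round(4))
F=pts(f,~cv2.dilate(m.astype(np.uint8),np.ones((9,9))).astype(bool)); k=(np.hypot(F[:,0]-.49,F[:,1]-.22)<.06); print("floor",np.median(F[k,2]))
E
```

```text
0.66 [285.6, 201.5, 75.0, 78.4] 2168 -0.0011034897380828928 0.029420293676614716
((490.0438537597656, 221.0057830810547), (53.82078170776367, 58.84837341308594), 69.07147979736328)
3.1 47.0 [0.0523 0.0656] [0.4922 0.2252]
3.1 48.0 [0.0519 0.0653] [0.4922 0.2252]
3.2 49.0 [0.0515 0.0649] [0.4922 0.2252]
3.2 46.0 [0.0527 0.0659] [0.4921 0.2252]
3.3 50.0 [0.0511 0.0646] [0.4922 0.2252]
3.3 45.0 [0.0531 0.0662] [0.4921 0.2251]
3.5 51.0 [0.0507 0.0641] [0.4922 0.2253]
3.5 44.0 [0.0535 0.0665] [0.4921 0.2251]
floor 0.2088005373344642
```

View pics/w2.png

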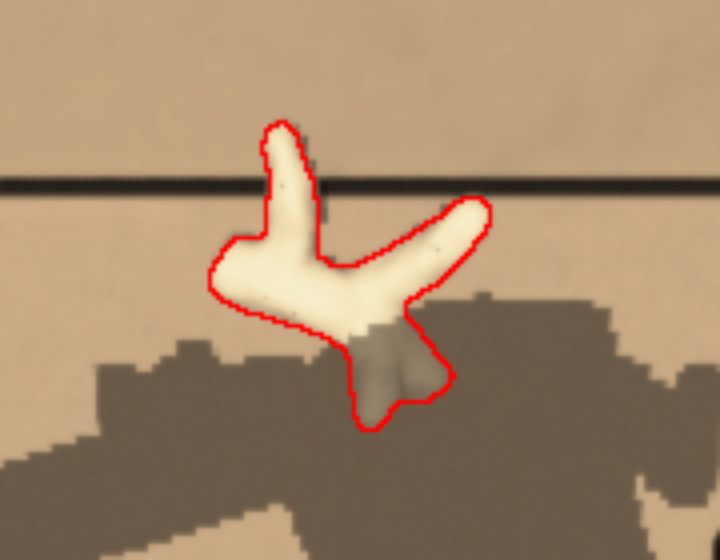

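The coral mask fits the picture well, with arm tips at crop (282,122), (480,205), (450,375), (370,430) and (212,280). The box angle is still uncertain, so I'll tabulate extents against angle.

```bash
python3 - <<'E'
from h import *
f=grab_frame("wrist"); m=regions_of("coral",f)[0]["pixels"]
v,u=np.nonzero(m); Ri=np.array(f["R"]).T; C=-Ri@np.array(f["t"])
d=np.c_[(u-f["cx"])/f["fx"],(v-f["cy"])/f["fy"],np.ones(len(u))]@Ri.T
P=pts(f,m); P=P[(P[:,2]>.003)]
Q=C+d*((.014-C[2])/d[:,2])[:,None]
for a in range(0,180,6):
    t=np.radians(a);B=np.array([[np.cos(t),np.sin(t)],[-np.sin(t),np.cos(t)]])
    print(a,*[(1000*np.ptp(X[:,:2]@B.T,axis=0)).round(1) for X in (P,Q)], (1000*np.median(P[:,:2]@B.T-(np.max(P[:,:2]@B.T,axis=0)+np.min(P[:,:2]@B.T,axis=0))/2,axis=0)).round(1))
E
```

```text
0 [59.5 62.8] [59.7 67.6] [ 1.2 -1.6]
6 [60.9 65.1] [61.1 69.5] [-0.8 -1.4]
12 [61.8 67.5] [61.9 70.6] [-2.8 -1.1]
18 [61.9 69.2] [62.  70.9] [-4.  -1.3]
24 [61.4 70.2] [61.4 70.5] [-4.3 -1.6]
30 [60.3 70.4] [60.2 69.4] [-4.8 -2.2]
36 [58.7 69.8] [58.5 69.1] [-5.7 -3.1]
42 [56.4 68.7] [56.2 68. ] [-6.6 -3.8]
48 [53.8 66.9] [54.7 66.3] [-7.7 -4.2]
54 [52.  64.4] [56.2 64. ] [-8. -4.]
60 [52.4 61.2] [57. 61.] [-6.4 -3.6]
66 [52.4 58. ] [57.2 57.7] [-4.2 -3.2]
72 [53.9 57.4] [59.2 57. ] [-2.6 -3.9]
78 [57.4 56.2] [62.7 56.4] [-2.2 -4.5]
84 [60.4 58.1] [65.5 58.2] [-1.8 -3.1]
90 [62.8 59.5] [67.6 59.7] [-1.6 -1.2]
96 [65.1 60.9] [69.5 61.1] [-1.4  0.8]
102 [67.5 61.8] [70.6 61.9] [-1.1  2.8]
108 [69.2 61.9] [70.9 62. ] [-1.3  4. ]
114 [70.2 61.4] [70.5 61.4] [-1.6  4.3]
120 [70.4 60.3] [69.4 60.2] [-2.2  4.8]
126 [69.8 58.7] [69.1 58.5] [-3.1  5.7]
132 [68.7 56.4] [68.  56.2] [-3.8  6.6]
138 [66.9 53.8] [66.3 54.7] [-4.2  7.7]
144 [64.4 52. ] [64.  56.2] [-4.  8.]
150 [61.2 52.4] [61. 57.] [-3.6  6.4]
156 [58.  52.4] [57.7 57.2] [-3.2  4.2]
162 [57.4 53.9] [57.  59.2] [-3.9  2.6]
168 [56.2 57.4] [56.4 62.7] [-4.5  2.2]
174 [58.1 60.4] [58.2 65.5] [-3.1  1.8]
```

```bash
python3 - <<'E'
from h import *
f=grab_frame("wrist"); m=regions_of("coral",f)[0]["pixels"]; P=pts(f,m); P=P[(P[:,2]>.003)]
for a in (52,56,60):
    t=np.radians(a);B=np.array([[np.cos(t),np.sin(t)],[-np.sin(t),np.cos(t)]]);q=P[:,:2]@B.T; c=((q.max(0)+q.min(0))/2)@B; print(a,c)
go([.4915,.2235,.05],.977)
go([.4915,.2235,.01],.977)
E
```

```text
52 [0.49234393 0.2259831 ]
56 [0.49168593 0.22510817]
60 [0.4911561  0.22415018]
at [0.4904 0.2213 0.1437] turn z -0.977 shift cm [0.06 0.21 9.37] grip 0.999 0.0 t 2.65 j6 0.29
at [0.4904 0.2213 0.1437] turn z -0.977 shift cm [ 0.07  0.2  13.37] grip 0.999 0.0 t 2.65 j6 0.29
```

Request:
jog_arm(moves=[[[8.54,0,0,0,0,0,-0.122],[8.54,0,0,0,0,0,-0.122],[8.54,0,0,0,0,0,-0.122],[8.54,0,0,0,0,0,-0.122],[8.54,0,0,0,0,0,-0.122],[8.54,0,0,0,0,0,-0.122],[8.54,0,0,0,0,0,-0.122],[8.54,0,0,0,0,0,-0.122],[8.54,0.1,0.3,2,0,0,0],[8.54,0,0,3,0,0,0],[8.54,0,0,3,0,0,0],[8.54,0,0,1.4,0,0,0],[8.54,0,0,0,0,0,0],[8.54,0,0,0,0,0,0]]])

```text
time: 3.82
tool_pos: [0.49, 0.2241, 0.0477]
tool_rot: [-0.0, 0.293, 0.956, -0.0]
contact_force: [0.1, -0.3, -0.0]
gripper_width: 1.002
grasp_force: 0.0
```

```bash
python3 - <<'E'
from h import *
go([.4917,.2245,.01],.977)
f=grab_frame("wrist"); cv2.imwrite("pics/w3.png",f["color"])
E
```

```text
at [0.49   0.2241 0.0477] turn z -0.001 shift cm [-0.12  0.13  3.77] grip 1.002 0.0 t 3.82 j6 -0.69
```

View pics/w3.png

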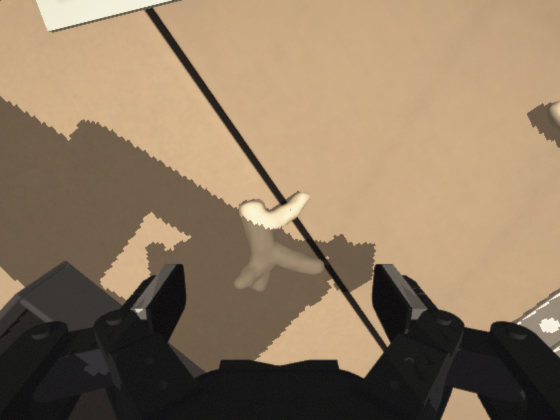

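The coral spans columns 235–326 and is centred between the pads at (135–185) and (375–425). I'll go down and close by steps.

Request:
jog_arm(moves=[[[8.54,0,0.1,1.5,0,0,0],[8.54,0,0,1.5,0,0,0],[8.0,0,0,0.9,0,0,0],[7.0,0,0,0,0,0,0],[6.4,0,0,0,0,0,0],[6.0,0,0,0,0,0,0],[5.8,0,0,0,0,0,0],[5.7,0,0,0,0,0,0],[5.6,0,0,0,0,0,0],[5.6,0,0,0,0,0,0],[5.6,0,0,0,0,0,0]]])

```text
time: 4.78
tool_pos: [0.4912, 0.2251, 0.0094]
tool_rot: [0.001, 0.293, 0.956, 0.0]
contact_force: [-1.2, -1.4, 4.7]
gripper_width: 0.659
grasp_force: 6.8
```

Request:
jog_arm(moves=[[[5.55,0,0,0,0,0,0],[5.55,0,0,0,0,0,0],[5.55,0,0,0,0,0,0]]])

```text
time: 5.03
tool_pos: [0.4912, 0.2251, 0.0095]
tool_rot: [0.001, 0.293, 0.956, 0.0]
contact_force: [-1.4, -1.1, 5.7]
gripper_width: 0.652
grasp_force: 13.2
```

Request:
jog_arm(moves=[[[5.5,0,0,0,0,0,0],[5.5,0,0,0,0,0,0],[5.5,0,0,0,0,0,0]]])

```text
time: 5.28
tool_pos: [0.4912, 0.2251, 0.0097]
tool_rot: [0.001, 0.293, 0.956, 0.0]
contact_force: [-1.7, -0.9, 7.8]
gripper_width: 0.646
grasp_force: 20.7
```

Request:
jog_arm(moves=[[[5.5,0,0,-0.5,0,0,0],[5.5,0,0,-1.5,0,0,0],[5.5,0,0,-2.5,0,0,0],[5.5,0,0,-2.5,0,0,0],[5.5,0,0,-1.5,0,0,0.0],[5.5,0,0,0,0,0,0.08],[5.5,0,0,0,0,0,0.1],[5.5,0,0,0,0,0,0.11],[5.5,0,0,0,0,0,0.11],[5.5,0,0,0,0,0,0.11],[5.5,0,0,0,0,0,0.11],[5.5,0,0,0,0,0,0.11],[5.5,0,0,0,0,0,0.08],[5.5,0,0,0,0,0,0],[5.5,0,0,0,0,0,0]]])

```text
time: 6.53
tool_pos: [0.4901, 0.2248, 0.093]
tool_rot: [-0.0, 0.645, 0.764, -0.0]
contact_force: [0.1, 0.9, -0.9]
gripper_width: 0.649
grasp_force: 20.4
```

```bash
python3 - <<'E'
from h import *
go([.4955,.052,.095],.168)
E
```

```text
at [0.4901 0.2248 0.093 ] turn z 0.0 shift cm [-17.13  -2.35  -0.2 ] grip 0.649 20.4 t 6.53 j6 0.12
```

Request:
jog_arm(moves=[[[5.5,-1,-0.15,0,0,0,0],[5.5,-2,-0.3,0,0,0,0],[5.5,-3,-0.4,0,0,0,0],[5.5,-3,-0.4,0,0,0,0],[5.5,-3,-0.4,0,0,0,0],[5.5,-2.5,-0.4,0,0,0,0],[5.5,-1.6,-0.2,0,0,0,0],[5.5,-1,-0.1,0,0,0,0],[5.5,0,0,0,0,0,0],[5.5,0,0,0,0,0,0]]])

```text
time: 7.37
tool_pos: [0.4954, 0.0522, 0.0933]
tool_rot: [-0.0, 0.646, 0.763, 0.0]
contact_force: [0.4, 1.0, -0.6]
gripper_width: 0.648
grasp_force: 20.4
```

```bash
python3 - <<'E'
from h import *
go([.4955,.052,.017],.168)
f=grab_frame("wrist"); cv2.imwrite("pics/w4.png",f["color"])
for n in ("coral","case"):
  for r in regions_of(n,f)[:1]: print(n,r["p"],r["rect"],np.percentile(pts(f,r["pixels"])[:,2],[2,50,98]))
E
```

```text
at [0.4954 0.0522 0.0933] turn z -0.003 shift cm [-0.02  0.01  7.63] grip 0.648 20.4 t 7.37 j6 -0.21
coral 0.69 [368.6, 279.4, 379.8, 278.3] [0.00543715 0.05010777 0.14558606]
case 0.87 [369.1, 278.9, 381.8, 279.2] [0.00543588 0.04979899 0.14563979]
```

View pics/w4.png

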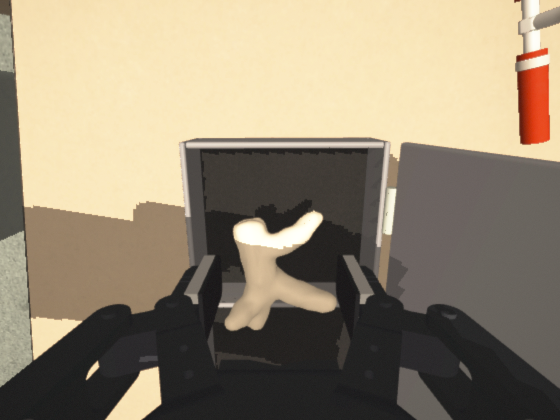

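The coral is gripped between the pads (columns 230–335). The gripper is square with the case, whose near walls show at columns 185 and 388. I'll lower it to about 2 mm above the floor.

Request:
jog_arm(moves=[[[5.5,0,0,1,0,0,0],[5.5,0,0,1.5,0,0,0],[5.5,0,0,1.5,0,0,0],[5.5,0,0,1.5,0,0,0],[5.5,0,0,1,0,0,0],[5.5,0,0,0.6,0,0,0],[5.5,0,0,0.4,0,0,0],[5.5,0,0,0,0,0,0],[5.5,0,0,0,0,0,0]]])

```text
time: 8.27
tool_pos: [0.4959, 0.0524, 0.0187]
tool_rot: [0.0, 0.646, 0.763, 0.0]
contact_force: [-0.0, -1.1, 0.2]
gripper_width: 0.647
grasp_force: 20.4
```

Request:
jog_arm(moves=[[[5.5,0,0,0.15,0,0,0],[5.5,0,0,0,0,0,0],[5.55,0,0,0,0,0,0],[5.6,0,0,0,0,0,0],[5.65,0,0,0,0,0,0],[5.7,0,0,0,0,0,0],[5.8,0,0,0,0,0,0],[6.0,0,0,0,0,0,0],[6.4,0,0,0,0,0,0],[6.6,0,0,0,0,0,0],[6.6,0,0,0,0,0,0],[6.6,0,0,-0.5,0,0,0],[6.6,0,0,-1.5,0,0,0],[6.6,0,0,-2.5,0,0,0],[6.6,0,0,-3,0,0,0],[6.6,0,0,-3,0,0,0],[6.6,0,0,-2,0,0,0],[6.6,0,0,-1,0,0,0],[6.6,0,0,0,0,0,0]]])

```text
time: 9.85
tool_pos: [0.4973, 0.0523, 0.1551]
tool_rot: [0.002, 0.646, 0.763, 0.002]
contact_force: [0.2, 0.3, 0.5]
gripper_width: 0.773
grasp_force: 0.0
```

```bash
python3 - <<'E'
from h import *
f=grab_frame("wrist"); m=regions_of("coral",f)[0]; P=pts(f,m["pixels"]); print(m["p"],m["rect"],P.min(0),P.max(0),np.median(P,axis=0))
y=.168;e=np.array([[np.cos(y),np.sin(y)],[-np.sin(y),np.cos(y)]]); q=(P[:,:2]-[.5004,.0523])@e.T; print(np.percentile(q,[1,50,99],axis=0))
go([.5255,.35,.17])
E
```

```text
0.83 [279.3, 200.1, 61.0, 69.0] [0.46962022 0.01280461 0.00520665] [0.52512399 0.08525671 0.03503088] [0.4902254  0.04874339 0.02266221]
[[-0.0278155  -0.03028967]
 [-0.01089069 -0.00187783]
 [ 0.02004208  0.02961083]]
at [0.495  0.0523 0.1511] turn z 0 shift cm [28.85  7.92 -1.9 ] grip 0.772 0.0 t 9.95 j6 -0.21
```

The coral lies in the larger compartment, its top at 34 mm as expected. Now the shell.

Request:
jog_arm(moves=[[[8.54,1.5,0.4,-1,0,0,0],[8.54,3,0.8,-0.9,0,0,0],[8.54,3.6,1,0,0,0,0],[8.54,3.6,1,0,0,0,0],[8.54,3.6,1,0,0,0,0],[8.54,3.6,1,0,0,0,0],[8.54,3.6,1,0,0,0,0],[8.54,3,0.8,0,0,0,0],[8.54,2,0.5,0,0,0,0],[8.54,1.2,0.4,0,0,0,0],[8.54,0,0,0,0,0,0],[8.54,0,0,0,0,0,0]]])

```text
time: 10.95
tool_pos: [0.5252, 0.3479, 0.1688]
tool_rot: [-0.0, 0.646, 0.763, -0.002]
contact_force: [0.8, -0.8, 0.0]
gripper_width: 0.999
grasp_force: 0.0
```

```bash
python3 - <<'E'
from h import *
go([.5255,.4,.17])
f=grab_frame("wrist"); r=regions_of("shell",f)[0]; m=r["pixels"]; P=pts(f,m); print(r["p"],r["rect"],len(P),np.percentile(P,[1,99],axis=0).round(4))
P=P[P[:,2]>.003][:,:2]; print(cv2.minAreaRect(P.astype(np.float32)*1000))
for b in fitbox(P,.042,.025)[:5]: print(b)
im=f["color"]; im[m&~cv2.erode(m.astype(np.uint8),np.ones((3,3))).astype(bool)]=(0,0,255); cv2.imwrite("pics/w5.png",im)
E
```

```text
at [0.5252 0.3479 0.1688] turn z 0 shift cm [ 5.14  0.89 -0.13] grip 0.999 0.0 t 10.95 j6 0.3
0.56 [289.2, 138.2, 43.7, 29.5] 926 [[ 5.066e-01  3.859e-01 -2.000e-04]
 [ 5.426e-01  4.156e-01  2.390e-02]]
((523.414794921875, 401.7004699707031), (41.08295440673828, 23.86219024658203), 27.363710403442383)
(np.float64(0.003125987368375049), np.float64(40.0), array([0.03920045, 0.02360919]), array([0.52421331, 0.39996565]))
(np.float64(0.003150129558042348), np.float64(41.0), array([0.03912346, 0.02371594]), array([0.52432089, 0.39981537]))
(np.float64(0.00316529079322671), np.float64(39.0), array([0.0392575 , 0.02341957]), array([0.52413175, 0.40008768]))
(np.float64(0.0031761419993601033), np.float64(42.0), array([0.03903454, 0.02386249]), array([0.5244179, 0.3996864]))
(np.float64(0.003196552105947428), np.float64(43.0), array([0.03895881, 0.02401558]), array([0.52448402, 0.39960389]))
```

View pics/w5.png

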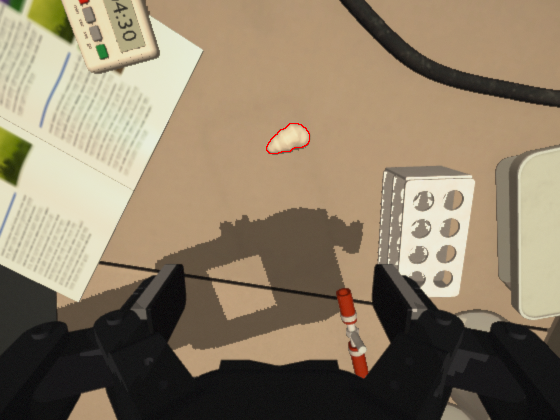

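The shell shows at (289,138), long axis rising to the right at about 28° in the picture, or about 38° in the world. The rack at columns 383+ stays clear.

Request:
jog_arm(moves=[[[8.54,1.5,0.2,0,0,0,0],[8.54,2,0.3,0,0,0,0],[8.54,1.5,0.3,0,0,0,0],[6,0,0,0,0,0,0.122],[6,0,0,0,0,0,0.122],[6,0,0,0,0,0,0.122],[6,0,0,0,0,0,0.122],[6,0,0,0,0,0,0.122],[6,0,0,0,0,0,0.122],[6,0,0,0,0,0,0.122],[6,0,0,0,0,0,0.122],[6,0,0,0,0,0,0.12],[6,0,0,3,0,0,0],[6,0,0,3,0,0,0],[6,0,0,2,0,0,0],[6,0,0,0,0,0,0],[6,0,0,0,0,0,0]]])

```text
time: 12.47
tool_pos: [0.5248, 0.3986, 0.0895]
tool_rot: [0.0, 0.949, 0.315, -0.001]
contact_force: [0.4, -0.5, 0.2]
gripper_width: 0.705
grasp_force: 0.0
```

```bash
python3 - <<'E'
from h import *
f=grab_frame("wrist"); r=regions_of("shell",f)[0]; m=r["pixels"]; P=pts(f,m); print(r["p"],r["rect"],len(P),np.percentile(P,[1,99],axis=0).round(4))
P=P[P[:,2]>.003][:,:2]; print(cv2.minAreaRect(P.astype(np.float32)*1000))
B=fitbox(P,.042,.025)
for b in B[:12:3]: print(b)
im=f["color"]; im[m&~cv2.erode(m.astype(np.uint8),np.ones((3,3))).astype(bool)]=(0,0,255); cv2.imwrite("pics/w6.png",im)
go([.524,.4,.01],np.radians(36-90))
E
```

```text
0.72 [279.1, 217.8, 33.1, 56.0] 1286 [[0.5098 0.3889 0.0121]
 [0.5434 0.4155 0.0237]]
((524.4092407226562, 402.83648681640625), (39.64218521118164, 23.203035354614258), 26.736804962158203)
(np.float64(0.0047984963606601625), np.float64(26.0), array([0.0380272 , 0.02230883]), array([0.52475125, 0.40286493]))
(np.float64(0.004808700653267987), np.float64(23.0), array([0.03781561, 0.0226305 ]), array([0.52487336, 0.40300634]))
(np.float64(0.004829383927315866), np.float64(18.0), array([0.0374516 , 0.02337674]), array([0.52513321, 0.40308495]))
(np.float64(0.004842985935022965), np.float64(28.0), array([0.03803679, 0.02221657]), array([0.52477032, 0.40267958]))
at [0.5268 0.3998 0.0929] turn z 0.012 shift cm [-0.24 -0.18  8.29] grip 0.705 0.0 t 12.57 j6 1.47
```

View pics/w6.png

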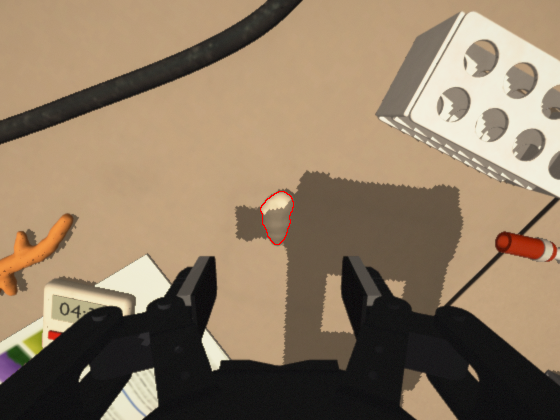

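Request:
jog_arm(moves=[[[6,0,0,0,0,0,0.1],[6,0,0,0,0,0,0],[6,0,0,1.5,0,0,0],[6,0,0,1.5,0,0,0],[6,0,0,1,0,0,0],[6,0,0,0,0,0,0],[6,0,0,0,0,0,0],[6,0,0,0,0,0,0]]])

```text
time: 13.23
tool_pos: [0.5255, 0.399, 0.0504]
tool_rot: [0.0, 0.964, 0.267, -0.0]
contact_force: [0.6, -1.1, -0.5]
gripper_width: 0.701
grasp_force: 0.0
```

```bash
python3 - <<'E'
from h import *
go([.524,.402,.008],np.radians(30-90))
f=grab_frame("wrist"); r=regions_of("shell",f)[0]; m=r["pixels"]; P=pts(f,m); print(r["p"],r["rect"],len(P),np.percentile(P,[1,99],axis=0).round(4))
P=P[P[:,2]>.003][:,:2]; print(cv2.minAreaRect(P.astype(np.float32)*1000))
E
```

```text
at [0.5255 0.399  0.0504] turn z 0.018 shift cm [ 0.02 -0.33  4.24] grip 0.701 0.0 t 13.23 j6 1.57
0.86 [275.0, 241.4, 39.6, 67.6] 1857 [[0.5097 0.3885 0.011 ]
 [0.5437 0.4155 0.0237]]
((524.3755493164062, 402.5440368652344), (39.6282844543457, 23.37701988220215), 27.413558959960938)
```

Request:
jog_arm(moves=[[[6,0,-0.3,1.4,0,0,0],[6,0,0,1.5,0,0,0],[5.5,0,0,1.1,0,0,0],[4.6,0,0,0,0,0,0],[3.8,0,0,0,0,0,0],[3.2,0,0,0,0,0,0],[2.9,0,0,0,0,0,0],[2.8,0,0,0,0,0,0],[2.7,0,0,0,0,0,0],[2.65,0,0,0,0,0,0],[2.65,0,0,0,0,0,0],[2.65,0,0,0,0,0,0]]])

```text
time: 14.33
tool_pos: [0.5245, 0.4019, 0.0114]
tool_rot: [-0.0, 0.964, 0.267, 0.001]
contact_force: [0.4, -0.2, 0.2]
gripper_width: 0.309
grasp_force: 0.1
```

Request:
jog_arm(moves=[[[2.6,0,0,0,0,0,0],[2.6,0,0,0,0,0,0],[2.6,0,0,0,0,0,0]]])

```text
time: 14.58
tool_pos: [0.5238, 0.4015, 0.0105]
tool_rot: [0.0, 0.964, 0.267, -0.0]
contact_force: [0.1, 0.1, 0.1]
gripper_width: 0.305
grasp_force: 0.1
```

Request:
jog_arm(moves=[[[2.55,0,0,0,0,0,0],[2.55,0,0,0,0,0,0],[2.55,0,0,0,0,0,0]]])

```text
time: 14.83
tool_pos: [0.5239, 0.4016, 0.0106]
tool_rot: [0.0, 0.964, 0.267, -0.0]
contact_force: [-0.5, 0.2, -0.3]
gripper_width: 0.298
grasp_force: 3.5
```

Request:
jog_arm(moves=[[[2.5,0,0,0,0,0,0],[2.5,0,0,0,0,0,0],[2.5,0,0,0,0,0,0]]])

```text
time: 15.08
tool_pos: [0.524, 0.4016, 0.0107]
tool_rot: [0.0, 0.964, 0.267, -0.0]
contact_force: [0.6, 0.3, -0.3]
gripper_width: 0.295
grasp_force: 10.0
```

Request:
jog_arm(moves=[[[2.45,0,0,0,0,0,0],[2.45,0,0,0,0,0,0],[2.45,0,0,0,0,0,0],[2.45,0,0,-0.5,0,0,0],[2.45,0,0,-1.5,0,0,0],[2.45,0,0,-2.5,0,0,0],[2.45,0,0,-2.5,0,0,0],[2.45,0,0,-1.5,0,0,0],[2.45,0,0,-0.5,0,0,0],[2.45,0,0,0,0,0,0],[2.45,0,0,0,0,0,0]]])

```text
time: 16.0
tool_pos: [0.5238, 0.4015, 0.1004]
tool_rot: [0.0, 0.964, 0.267, -0.0]
contact_force: [-0.7, -0.3, -0.3]
gripper_width: 0.296
grasp_force: 17.9
```

```bash
python3 - <<'E'
from h import *
go([.509,-.048,.10],.168)
E
```

```text
at [0.5238 0.4015 0.1004] turn z -1.198 shift cm [-44.07  -8.97   0.06] grip 0.296 17.9 t 16.0 j6 1.57
```

Request:
jog_arm(moves=[[[2.45,0,0,0,0,0,-0.07],[2.45,0,0,0,0,0,-0.12],[2.45,0,0,0,0,0,-0.12],[2.45,0,0,0,0,0,-0.12],[2.45,0,0,0,0,0,-0.12],[2.45,0,0,0,0,0,-0.12],[2.45,0,0,0,0,0,-0.12],[2.45,0,0,0,0,0,-0.12],[2.45,0,0,0,0,0,-0.12],[2.45,0,0,0,0,0,-0.1],[2.45,0,0,0,0,0,-0.07],[2.45,-1,-1,0,0,0,0],[2.45,-2,-1.5,0,0,0,0],[2.45,-3,-1.5,0,0,0,0],[2.45,-3,-1.5,0,0,0,0],[2.45,-3,-1.5,0,0,0,0],[2.45,-3,-1,0,0,0,0],[2.45,-3,-1,0,0,0,0],[2.45,-3,0,0,0,0,0],[2.45,-3,0,0,0,0,0]]])

```text
time: 17.67
tool_pos: [0.4739, 0.1483, 0.0985]
tool_rot: [-0.001, 0.644, 0.765, -0.001]
contact_force: [0.7, -0.8, -0.4]
gripper_width: 0.293
grasp_force: 18.0
```

Request:
jog_arm(moves=[[[2.45,-3,0,0,0,0,0],[2.45,-3,0,0,0,0,0],[2.45,-3,0,0,0,0,0],[2.45,-3,0,0,0,0,0],[2.45,-3,0,0,0,0,0],[2.45,-2.5,0,0,0,0,0],[2.45,-1.6,0,0,0,0,0],[2.45,-1,0,0,0,0,0],[2.45,0,0,0,0,0,0],[2.45,0,0,0,0,0,0],[2.45,0,0,0,0,0,0]]])

```text
time: 18.58
tool_pos: [0.5093, -0.0473, 0.1]
tool_rot: [-0.001, 0.644, 0.765, -0.0]
contact_force: [-0.1, 0.0, -0.9]
gripper_width: 0.291
grasp_force: 18.0
```

```bash
python3 - <<'E'
from h import *
go([.509,-.0485,.019],.168)
f=grab_frame("wrist"); cv2.imwrite("pics/w7.png",f["color"])
E
```

```text
at [ 0.5093 -0.0473  0.1   ] turn z 0.003 shift cm [-0.13 -0.04  8.1 ] grip 0.291 18.0 t 18.58 j6 -0.41
```

View pics/w7.png

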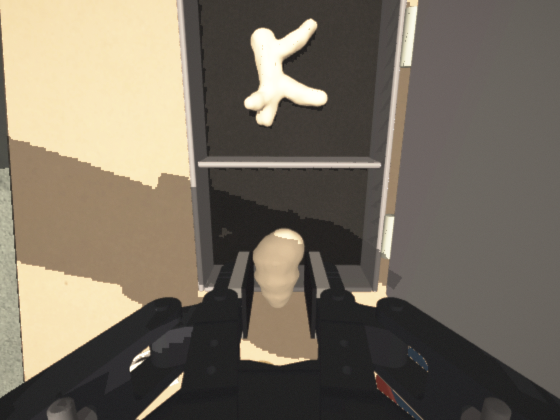

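The shell is gripped at (278,265) and over the smaller compartment. The coral lies in the larger one at (280,75), and the divider is at row 162. I'll lower and release.

Request:
jog_arm(moves=[[[2.45,-0.1,0,1,0,0,0],[2.45,0,0,2,0,0,0],[2.45,0,0,2,0,0,0],[2.45,0,0,1.5,0,0,0],[2.45,0,0,1,0,0,0],[2.45,0,0,0.5,0,0,0],[2.45,0,0,0.2,0,0,0],[2.45,0,0,0,0,0,0],[2.45,0,0,0,0,0,0],[2.45,0,0,0,0,0,0]]])

```text
time: 19.47
tool_pos: [0.5111, -0.0494, 0.0199]
tool_rot: [0.001, 0.644, 0.765, 0.0]
contact_force: [-0.2, -0.1, -0.2]
gripper_width: 0.291
grasp_force: 18.0
```

Request:
jog_arm(moves=[[[2.45,0,0,0.2,0,0,0],[2.45,0,0,0,0,0,0],[2.5,0,0,0,0,0,0],[2.55,0,0,0,0,0,0],[2.6,0,0,0,0,0,0],[2.7,0,0,0,0,0,0],[3,0,0,0,0,0,0],[3.5,0,0,0,0,0,0],[4,0,0,0,0,0,0],[4,0,0,0,0,0,0],[4,0,0,0,0,0,0],[4,0,0,-0.5,0,0,0],[4,0,0,-1.5,0,0,0],[4,0,0,-2.5,0,0,0],[4,0,0,-3,0,0,0],[4,0,0,-3,0,0,0],[4,0,0,-2,0,0,0],[4,0,0,-1,0,0,0],[4,0,0,0,0,0,0],[4,0,0,0,0,0,0]]])

```text
time: 21.13
tool_pos: [0.51, -0.0492, 0.1515]
tool_rot: [0.0, 0.645, 0.765, 0.0]
contact_force: [-0.3, 0.3, 0.3]
gripper_width: 0.465
grasp_force: 0.0
```

```bash
python3 - <<'E'
from h import *
y=.168;e=np.array([[np.cos(y),np.sin(y)],[-np.sin(y),np.cos(y)]])
f=grab_frame("wrist"); 
for n,c in (("shell",[.5172,-.0473]),("coral",[.5004,.0523])):
    m=regions_of(n,f)[0]; P=pts(f,m["pixels"]); print(n,m["p"],len(P),P[:,2].max())
    print(np.percentile((P[:,:2]-c)@e.T,[1,50,99],axis=0).round(4))
P=pts(f,regions_of("lid",f)[0]["pixels"])
for _ in range(4):
    c=P.mean(0); n=np.linalg.svd(P-c,full_matrices=False)[2][2]; P=P[abs((P-c)@n)<0.003]
n*=np.sign(n[0]); print("lid tilt",np.arcsin(-n[2]),"yaw",np.arctan2(n[1],n[0]),"x'@.042",(c@n-n[2]*.042)/np.hypot(n[0],n[1]))
X=np.array([np.cos(y),np.sin(y)]); Y=np.array([-X[1],X[0]]); C=np.array([.5077,.0089])
for a,b,z in ((.067,-.16,.21),(.13,-.16,.21),(.13,0,.21)):
    w=C+X*a+Y*b; go([*w,z],.168+np.pi/2)
E
```

```text
shell 0.82 885 0.031022901130227924
[[-0.0187 -0.0175]
 [-0.0072  0.0048]
 [ 0.0035  0.0197]]
coral 0.66 2630 0.03628553999499953
[[-0.0269 -0.0307]
 [-0.0106 -0.0035]
 [ 0.0208  0.0283]]
lid tilt 0.18891437322292645 yaw 0.1674326137285116 x'@.042 0.5673657547669615
at [ 0.5089 -0.0489  0.1495] turn z -1.569 shift cm [ -7.53 -10.27  -6.09] grip 0.47 0.0 t 21.33 j6 -0.41
at [ 0.5089 -0.0489  0.1495] turn z -1.569 shift cm [-13.83 -10.27  -6.11] grip 0.47 0.0 t 21.33 j6 -0.41
at [ 0.5089 -0.0489  0.1495] turn z -1.569 shift cm [-13.83   5.73  -6.09] grip 0.47 0.0 t 21.33 j6 -0.41
```

```bash
python3 - <<'E'
from h import *
y=.168;e=np.array([[np.cos(y),np.sin(y)],[-np.sin(y),np.cos(y)]]); H=np.array([.5077,.0089])+.067*e[0]
Q=[]
for c in ("scene","side","wrist"):
    f=grab_frame(c); P=pts(f,np.ones((420,560),bool)); Q.append(np.c_[(P[:,:2]-H)@e.T,P[:,2]])
P=np.vstack(Q)
# max height by cell x' behind hinge, y'
for x in np.arange(.04,.24,.02):
    row=[]
    for yy in np.arange(-.16,.17,.04):
        k=(abs(P[:,0]-x)<.01)&(abs(P[:,1]-yy)<.02)&(P[:,2]<.5)
        row.append(round(float(np.percentile(P[k,2],95)),3) if k.sum()>5 else None)
    print(round(x,2),row)
C=np.array([.5077,.0089])
for a,b,z in ((-.09+.067,-.05,.22),(.07+.067,-.05,.22)):
    go([*(C+e[0]*a+e[1]*b),z],.168)
E
```

```text
0.04 [0.257, 0.003, 0.004, 0.004, 0.181, 0.004, 0.003, 0.003, 0.003]
0.06 [0.257, None, 0.004, 0.003, 0.004, 0.003, 0.003, 0.003, 0.003]
0.08 [0.257, None, None, None, 0.003, 0.003, 0.004, 0.003, 0.031]
0.1 [0.256, None, None, 0.003, 0.003, 0.003, 0.006, 0.019, 0.039]
0.12 [0.244, 0.081, 0.081, 0.003, 0.003, 0.003, 0.003, 0.015, 0.003]
0.14 [0.244, 0.08, 0.08, 0.068, 0.084, 0.234, 0.003, 0.003, 0.003]
0.16 [0.241, 0.078, 0.006, 0.091, 0.161, 0.234, 0.048, 0.205, 0.003]
0.18 [0.237, 0.049, 0.005, 0.093, 0.288, 0.278, 0.073, 0.21, 0.093]
0.2 [0.241, 0.062, 0.006, None, 0.289, 0.287, 0.083, 0.23, 0.25]
0.22 [0.243, 0.09, 0.094, None, 0.289, 0.18, 0.07, 0.259, 0.259]
at [ 0.5095 -0.0491  0.1505] turn z 0.002 shift cm [ 0.75 -1.52 -6.94] grip 0.467 0.0 t 21.48 j6 -0.41
at [ 0.5095 -0.0491  0.1505] turn z 0.002 shift cm [ 0.75 14.48 -6.97] grip 0.467 0.0 t 21.48 j6 -0.41
```

Request:
jog_arm(moves=[[[2,0,0,-2,0,0,0],[0,0,0,-3,0,0,0],[0,1,0,-2,0,0,0],[0,2.2,0,0,0,0,0],[0,3,0,0,0,0,0],[0,3,0,0,0,0,0],[0,1,1.2,0,0,0,0],[0,0,2.5,0,0,0,0],[0,0,2.5,0,0,0,0],[0,0,2.5,0,0,0,0],[0,0,2.5,0,0,0,0],[0,0,1.5,0,0,0,0],[0,0,1,0,0,0,0],[0,0,0,0,0,0,0],[0,0,0,0,0,0,0]]])

```text
time: 22.73
tool_pos: [0.6275, 0.0745, 0.2212]
tool_rot: [-0.001, 0.645, 0.765, -0.001]
contact_force: [-0.8, 0.4, -0.3]
gripper_width: 0.001
grasp_force: 0.0
```

```bash
cat >> h.py <<'E'
def inlid():
    y=.168;e=np.array([[np.cos(y),np.sin(y)],[-np.sin(y),np.cos(y)]]); H=np.array([.5077,.0089])+.067*e[0]
    p,R,s=pose(); print("lidframe",(e@(p[:2]-H)).round(4),p[2].round(4),"F",np.round(s["contact_force"],1),"t",s["time"],"j",np.round(s["joint_pos"],2))
E
python3 - <<'E'
from h import *
inlid(); f=grab_frame("scene"); cv2.imwrite("pics/s2.png",cv2.resize(f["color"][60:330,130:400],None,fx=2.2,fy=2.2))
E
```

```text
lidframe [0.0621 0.0446] 0.2212 F [-0.8  0.4 -0.3] t 22.7333 j [ 0.    0.08  1.61 -0.    1.46 -0.17]
```

View pics/s2.png

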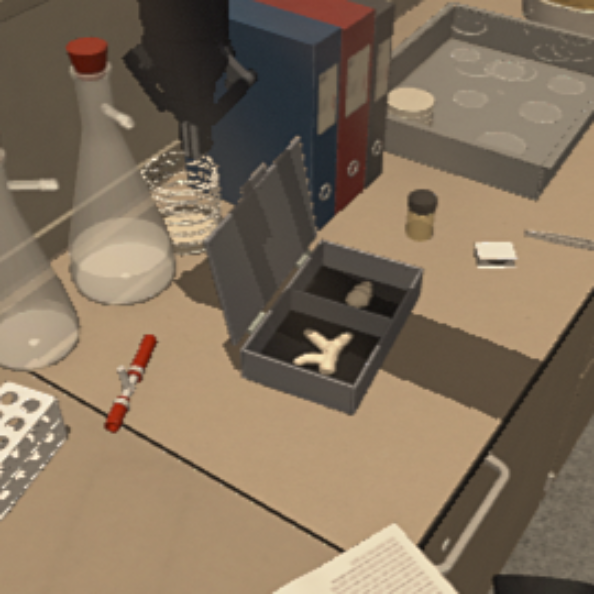

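The coral and shell lie in their compartments at (325,350) and (358,295). The gripper hovers behind the lid with its tip at about (195,150), and a glass beaker stands at (180,205). I'll work out where the beaker is before going down.

```bash
python3 - <<'E'
from h import *
f=grab_frame("scene"); Ri=np.array(f["R"]).T; C=-Ri@np.array(f["t"])
y=.168;e=np.array([[np.cos(y),np.sin(y)],[-np.sin(y),np.cos(y)]]); H=np.array([.5077,.0089])+.067*e[0]
def hit(cu,cv,z):
    u,v=130+cu/2.2,60+cv/2.2; d=Ri@np.array([(u-f["cx"])/f["fx"],(v-f["cy"])/f["fy"],1]); X=C+d*(z-C[2])/d[2]; return (e@(X[:2]-H)).round(3)
print("base L,front,R",hit(158,235,0),hit(190,250,0),hit(218,238,0))
for z in (.06,.08,.10,.12): print(z,"rim L,R,back,front",hit(143,175,z),hit(217,175,z),hit(183,152,z),hit(180,195,z))
print("tip",hit(195,150,.22))
E
```

```text
base L,front,R [ 0.203 -0.073] [ 0.152 -0.064] [ 0.133 -0.1  ]
0.06 rim L,R,back,front [ 0.236 -0.105] [ 0.154 -0.144] [ 0.218 -0.172] [ 0.174 -0.087]
0.08 rim L,R,back,front [ 0.218 -0.08 ] [ 0.139 -0.118] [ 0.201 -0.145] [ 0.157 -0.063]
0.1 rim L,R,back,front [ 0.2   -0.055] [ 0.123 -0.092] [ 0.183 -0.118] [ 0.141 -0.039]
0.12 rim L,R,back,front [ 0.182 -0.03 ] [ 0.107 -0.066] [ 0.165 -0.091] [ 0.125 -0.014]
tip [0.069 0.036]
```

The beaker stands 0.13 m or more behind the hinge, well clear. Going down behind the lid.

Request:
jog_arm(moves=[[[0,0,0,1.5,0,0,0],[0,0,0,2.5,0,0,0],[0,0,0,2.5,0,0,0],[0,0,0,1.6,0,0,0],[0,0,0,1,0,0,0],[0,0,0,0,0,0,0],[0,0,-1,0,0,0,0],[0,0,-1,0,0,0,0],[0,0,-1,0,0,0,0],[0,0,-1,0,0,0,0],[0,0,-1,0,0,0,0],[0,0,0,0,0,0,0]]])

```text
time: 23.83
tool_pos: [0.5788, 0.0659, 0.1347]
tool_rot: [0.002, 0.645, 0.765, 0.002]
contact_force: [0.2, -0.6, 5.4]
gripper_width: 0.001
grasp_force: 2.1
```

```bash
cat >> h.py <<'E'
def lidangle(cam="scene"):
    f=grab_frame(cam); P=pts(f,regions_of("lid",f)[0]["pixels"]); y=.168; e=np.array([[np.cos(y),np.sin(y)],[-np.sin(y),np.cos(y)]]); H=np.array([.5077,.0089])+.067*e[0]
    for _ in range(5):
        c=np.median(P,axis=0); n=np.linalg.svd(P-P.mean(0),full_matrices=False)[2][2]; P=P[abs((P-P.mean(0))@n)<0.004]
    nx=n[:2]@e[0]; print(cam,"lid angle",round(float(np.arctan2(abs(nx),np.sign(nx)*n[2])),3),len(P),"median z",c[2].round(3))
E
python3 - <<'E'
from h import *
inlid(); lidangle("scene"); lidangle("side")
E
```

```text
lidframe [0.0126 0.0443] 0.1347 F [ 0.2 -0.6  5.4] t 23.8333 j [-0.01  0.03  1.8  -0.    1.3  -0.18]
scene lid angle 1.515 1511 median z 0.115
side lid angle 1.514 1219 median z 0.118
```

Request:
jog_arm(moves=[[[0,0,-1,0,0,0,0],[0,0,-1.2,0,0,0,0],[0,0,-1.2,0,0,0,0],[0,0,-1.2,0.2,0,0,0],[0,0,-1,0.4,0,0,0],[0,0,0,0,0,0,0],[0,0,0,0,0,0,0]]])

```text
time: 24.62
tool_pos: [0.5225, 0.0565, 0.1251]
tool_rot: [0.0, 0.645, 0.765, 0.0]
contact_force: [0.2, 1.0, 0.1]
gripper_width: 0.004
grasp_force: 0.0
```

```bash
python3 - <<'E'
from h import *
inlid(); lidangle("scene"); lidangle("side")
E
```

```text
lidframe [-0.0445  0.0444] 0.1251 F [0.2 1.  0.1] t 24.6167 j [-0.03 -0.1   1.94 -0.    1.3  -0.2 ]
scene lid angle 0.939 396 median z 0.127
side lid angle 0.94 317 median z 0.122
```

Lid at 0.94 rad. I'll follow the arc down.

Request:
jog_arm(moves=[[[0,0,-0.6,0.6,0,0,0],[0,0,-0.6,0.6,0,0,0],[0,0,-0.6,0.8,0,0,0],[0,0,-0.5,0.8,0,0,0],[0,0,-0.5,0.9,0,0,0],[0,0,-0.4,0.9,0,0,0],[0,0,-0.3,0.9,0,0,0],[0,0,-0.2,0.8,0,0,0],[0,0,-0.2,0.7,0,0,0],[0,0,0,0.4,0,0,0],[0,0,0,0.2,0,0,0],[0,0,0,0,0,0,0],[0,0,0,0,0,0,0]]])

```text
time: 25.9
tool_pos: [0.4854, 0.05, 0.0489]
tool_rot: [0.0, 0.645, 0.765, 0.0]
contact_force: [-0.4, 0.1, -0.3]
gripper_width: 0.001
grasp_force: 0.0
```

```bash
python3 - <<'E'
from h import *
inlid(); lidangle("scene"); lidangle("side")
E
```

```text
lidframe [-0.0822  0.0442] 0.0489 F [-0.4  0.1 -0.3] t 25.9 j [-0.05 -0.09  2.07  0.    1.15 -0.22]
scene lid angle 3.141 1894 median z 0.049
side lid angle 3.138 1862 median z 0.05
```

Request:
jog_arm(moves=[[[0,0,0,0.1,0,0,0],[0,0,0,0.1,0,0,0],[0,0,0,0,0,0,0]]])

```text
time: 26.35
tool_pos: [0.4854, 0.05, 0.048]
tool_rot: [0.0, 0.645, 0.765, 0.0]
contact_force: [-2.7, 0.8, 6.8]
gripper_width: 0.002
grasp_force: 3.5
```

Request:
jog_arm(moves=[[[0,0,0,-1,0,0,0],[0,0,0,-2,0,0,0],[0,0,0,-3,0,0,0],[0,0,0,-3,0,0,0],[0,0,0,-3,0,0,0],[0,0,0,-2,0,0,0],[0,0,0,-1,0,0,0],[0,0,0,0,0,0,0],[0,0,0,0,0,0,0]]])

```text
time: 27.1
tool_pos: [0.4848, 0.05, 0.1965]
tool_rot: [0.0, 0.645, 0.765, 0.0]
contact_force: [-0.2, -0.7, 0.7]
gripper_width: -0.002
grasp_force: 0.0
```

```bash
python3 - <<'E'
from h import *
y=.168;e=np.array([[np.cos(y),np.sin(y)],[-np.sin(y),np.cos(y)]]); H=np.array([.5077,.0089])+.067*e[0]
inlid()
for cam in ("scene","side"):
    f=grab_frame(cam); P=pts(f,regions_of("lid",f)[0]["pixels"]); q=(P[:,:2]-H)@e.T
    k=(abs(P[:,2]-.045)<.03)&(q[:,0]<0)&(q[:,0]>-.13); s=np.polyfit(q[k,0],P[k,2],1); print(cam,"slope",s.round(4),"z at edge",np.polyval(s,-.131).round(4))
    for n in ("loupe","canister"): 
        r=regions_of(n,f)[0]; print(n,r["p"],np.median(pts(f,r["pixels"]),axis=0).round(3))
E
```

```text
lidframe [-0.0827  0.0443] 0.1965 F [-0.2 -0.7  0.7] t 27.1 j [-0.05 -0.26  1.96  0.    1.44 -0.22]
scene slope [0.0021 0.0492] z at edge 0.0489
loupe 0.76 [ 0.419 -0.209  0.014]
canister 0.51 [ 0.517 -0.196  0.039]
side slope [0.0032 0.0504] z at edge 0.05
loupe 0.7 [ 0.423 -0.218  0.015]
canister 0.88 [ 0.52  -0.219  0.036]
```

The lid is flat and shut, the bystanders haven't moved, and the arm is clear.

```bash
python3 -c "
from plant import *
print(job_done())"
```

```text
the job is handed in; nothing more can be done
None
```

I handed the job in at about 27 s: the coral is in the larger compartment and the shell in the smaller one, both gripped at about 20 N per finger or less, the lid is measured flat shut, and the hand lens and canister are where they were; the judge gave no verdict.

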